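# Lock the length stop with the ball-lock pin

## Task

First slide the stop along its sloping rail until its hole lines up with the rail's end hole, the one nearest the raised end block at the left. Then pull the ball-lock pin, the one with the larger grip, out of its holder block and push it through the stop and that rail hole until its collar sits flush on the stop and its balls have snapped through. Leave the small pin in its own holder.

Things in the scene. Friction and masses are not known exactly. Their poses are not given: they have to be found in the camera images.
- stop_rail: Fixed jig: steel foot 150 x 250 x 8 mm, four posts, and a sloping aluminium rail 110 up the slope x 240 along x 12 mm; its face centre is 85 mm up and slopes 30 deg, low side to the robot. Three 15.6 mm holes 50 mm apart along it; end block 16 mm high at its left end, edge strips 11 mm; open below. Origin: under the foot's middle; y level along the rail to the end block, x horizontal, uphill
- rail_hole (a point): The end hole of the rail, the one nearest the raised end block (48 mm from it): centre of its mouth in the rail's top face; 15.6 mm, right through 12 mm of plate. Axes: x up the slope, y along the rail towards the end block, z along the hole, out of the slope, leaning 30 deg from vertical towards the robot
- stop_carriage (a joint): Position of the sliding stop in m: 0 with its hole exactly over the end hole; grows as the stop is farther from the end block (towards the rail's -y). Travel -0.012 to 0.125. Slides with about 1.5 N of friction, stays where it is left. The pin's tapered nose straightens an error of about 2 mm
- stop_hole (a point): Centre of the upper mouth of the stop's 15.6 mm through hole. The stop is a steel slide 96 mm up the slope, 44 mm along the rail, 14 mm thick, 0.5 mm above the rail's face. Axes as for rail_hole: x up the slope, y along the rail, z out of the slope
- stop_fin (a point): Middle of the top of the stop's grip fin: a steel block 14 mm thick along the rail, 26 mm up the slope, standing 33 mm square out of the slide's face, its middle 45 mm up the slope from the stop's hole. Axes as for stop_hole; pinch it along y
- lock_pin: Ball-lock pin, loose, about 110 g, at first home in holder_a. Black grip 24 mm across, 4 to 42 mm above the underside of its 27 mm collar; below it a 14 mm shank 48 mm long, last 12 mm tapered to 5 mm; two spring balls 31 mm below the collar stand out 2.4 mm. About 8 N along the axis pulls it out or pushes it in. Origin: centre of the collar's underside, at stop_hole when home; z to the grip
- holder_a: Fixed holder of the lock pin: foot 90 x 74 x 8 mm, sloping aluminium plate 60 x 60 x 26.5 mm on cheeks, face centre 75 mm up, leaning 30 deg, low side to the robot; 15.6 mm hole square through it, open below. Origin: under the foot, straight below the hole's mouth; x horizontal uphill, y level to the left. The two like holders swap places left and right of the rail
- short_pin: Small plain pin without balls, in the other, like holder: black grip 16 mm across and 26 mm high, collar 19 mm, shank 14 mm thick but only 26 mm long. Origin: centre of its collar's underside, z to the grip. It stays in its holder
Mind the look-alikes: they are no part of the job. Leave any purple look-alike of the lock_pin alone.

How it is judged:
On the way, in this order (a step that is already met when the one before it is completed fails the run):
1. the stop's hole stands over the end hole (value of joint stop_carriage between -0.004 and 0.004 m), for 0.2 s.
2. the lock pin is drawn clear out of its holder (distance between lock_pin and holder_a above 0.125 m), for 0.1 s.
At the end, for the whole second after the job is handed in: The lock pin stands through the stop and the rail's end hole, its collar within 3 mm of the stop's face, centred within 3 mm and square within 0.08 rad; the stop is within 4 mm of its end-hole position; the pin is at rest and released; the small pin is still within 15 mm of where it was (all of step 1 and x of lock_pin in the frame of rail_hole between -0.003 and 0.003 m and y of lock_pin in the frame of rail_hole between -0.003 and 0.003 m and z of lock_pin in the frame of rail_hole between 0.012 and 0.0175 m and angle between the z axis of lock_pin and the z axis of rail_hole, either way round below 0.08 rad and linear speed of lock_pin below 0.02 m/s and distance of short_pin from where it was at the start of the episode below 0.015 m); the robot touches nothing.
It fails at once if the small pin was disturbed (distance of short_pin from where it was at the start of the episode above 0.015 m).
It also fails if it takes over 61 s, if anything falls off the work surface, if the arm or the gripper's body presses on something with over 40 N, if the wrist force passes 120 N, or if a joint passes its speed limit or range.

## Robot

A 6-joint arm with a two-finger parallel gripper is mounted at the origin on a cart in front of the work surface, level with it; the furniture and walls round the work are solid. World frame = base frame: x ahead of the robot, y to its left, z up, the work surface at z = 0. Lengths are in m, angles in rad, forces in N, time in s.
With the tool pointing down it reaches from about 0.35 to 0.95 m from the base axis. Payload 17.4 kg.
Tool frame: the origin (TCP) lies between the finger pads; the fingertips stand 25 mm ahead of it and the grasp point (between the pads) lies 6 mm ahead of it; x points along the fingers, y is the direction in which the jaws open and shut, and the axes are right-handed (so a half turn about x gives the same grasp; the last joint's range is limited). The gripper opens to 93 mm and grips with 3 to 60 N. Pads are 15 mm wide; open, the fingers measure 128 mm over their backs; the gripper's body (75 mm by 188 mm) begins 65 mm behind the grasp point.
Start: joints at [1.237, 0.116, 1.442, -0, 1.584, -0.038], TCP at [0.197, 0.646, 0.205] pointing down, gripper open.
Joint ranges: [-2.83, 2.83], [-0.83, 2.19], [0.07, 2.5], [-1.14, 4.28], [0.01, 3], [-2.97, 2.97]. Speed limits (rad/s): [1.89, 1.89, 2.22, 3.14, 3.14, 3.14].

## Interface

Orientations are given as [roll, pitch, yaw] about the fixed x, y, z axes, in that order (R = Rz(yaw) Ry(pitch) Rx(roll)).
In Python, from workcell import env, imaging gives the robot as it stands.
- The arm moves only by the tool servo_tool, never from a script. Its argument "commands" is a list of rows, each a list of 2 entries, a list of its own where there are three numbers: the shift along the tool's x, y, z scaled (see below), then the turn about the tool's x scaled (see below). A call has 1 to 20 rows; each row shifts and turns the commanded pose from where the row before left it, along the tool's axes as they then stand; what a row does not reach is not made up. The controller multiplies each number of a shift by 500 mm and each number of a turn by 90 degrees. A row lasts 1/8 s, in which the tool goes at most 62.5 mm and 10.7 degrees, less where a joint would pass 70% of its speed; a pose out of reach is approached as far as the arm can. A call with a number of a shift or a turn outside -1 to 1 is refused whole. A call with a gripper value outside its range is refused whole. "grip" is the gripper's target within -1 to 1 (fully open at 1, half-way at 0, shut at -1), set as the call begins (left out, the last holds). The fingers move at their own pace and stop on an object; "squeeze" is the grip in N (left out, the last holds). Time passes only in rows, so rows that do not move let the fingers close. It gives the time, the measured TCP pose, the force and the opening at its end, in the units of the state.
- env.state(): the state, without advancing time (a new reading comes with each control period).
- imaging.camera(name): name is "scene" or "side" or "wrist"; returns the picture (420x560x3 uint8, red, green, blue); there is no depth.
- imaging.camera_model(name): a dict with "mtx" (3x3 intrinsics, pixels), "R" (3x3) and "t" (3): a world point X has camera coordinates R X + t. Camera axes: x right, y down, z forward; pixel columns grow to the right and rows downward; lengths in m; the calibration is good to about 2 mm. A picture is of the moment at which its call begins: read the wrist's pose just before it. camera_model takes no time and is no camera call; for the wrist camera it gives the pose at the moment of the call.
- env.hand_in(): hands the job in, once; it reports no verdict.
The state is a dict: "time": time; "qpos": joint angles; "joint_velocities": joint speeds; "tau": joint torques, N m; "position": TCP position; "tcp_rot": TCP orientation; "wrist_force": force on the tool from outside, world axes, zero at the start; "moment": the same for the moment, N m; "grip_width": finger opening in m.
Only numpy, scipy, OpenCV 4.12 (cv2) and the standard library are available. Lean on these libraries where they do the work, as an engineer would, in place of code of your own. Each camera call takes 0.05 s, during which the arm holds its last target. There are 200 camera calls.

## Working session

There is one attempt and no reset: what is moved stays moved. The work goes in short steps, Python scripts to look and compute and a tool call to move; the robot and the scene stay as the last step left them, time stands still between calls to the robot, and variables do not carry over. Pictures are saved under pics/ and viewed, about 8 in all and at most 12, crops included, and the job is handed in when it is done.

Besides the shell and the picture viewer there is one more tool, called as name(argument=value, ...) on one line, values as JSON. servo_tool: Moves the arm, as the interface text tells. Shifts and turns lie within -1 to 1; 1 stands for 500 mm of shift or 90 degrees of turn. Its arguments: {"type":"object","properties":{"commands":{"type":"array","items":{"type":"array"}},"grip":{"type":"number"},"squeeze":{"type":"number"}},"required":["commands"]}

```bash
mkdir -p pics; ls
python3 - <<'E'
from workcell import env, imaging
import cv2
print(env.state())
for n in ("scene","side","wrist"):
    m=imaging.camera_model(n); print(n,m)
    cv2.imwrite(f"pics/{n}0.png",imaging.camera(n)[:,:,::-1])
E
```

```text
pics
{'time': 0.0, 'qpos': array([ 1.23721289e+00,  1.16491253e-01,  1.44225202e+00,  4.27312971e-05,
        1.58402153e+00, -3.78001460e-02]), 'joint_velocities': array([ 0.00162627,  0.00093213,  0.00062841, -0.00016314,  0.00267791,
        0.00114432]), 'tau': array([-2.02170151e-03, -7.21249652e+01, -6.22619104e+01,  7.78363226e-02,
        2.36169621e-02, -5.04543027e-05]), 'position': array([0.19667842, 0.64547954, 0.20470987]), 'tcp_rot': array([-1.64503298,  1.56962339, -1.94081573]), 'wrist_force': array([-0.86823243, -0.61892092, -0.20855066]), 'moment': array([-0.05422932, -0.01964533,  0.04253473]), 'grip_width': 0.09304734560509403}
scene {'mtx': array([[406.61675989,   0.        , 283.89597054],
       [  0.        , 406.61675989, 210.46726704],
       [  0.        ,   0.        ,   1.        ]]), 'R': array([[ 0.8022134 , -0.59687765, -0.0138109 ],
       [-0.25178664, -0.31724964, -0.91430638],
       [ 0.54134754,  0.73694623, -0.40478773]]), 't': array([-0.44596304,  0.22110178,  0.98008632])}
side {'mtx': array([[534.66048141,   0.        , 275.3817401 ],
       [  0.        , 534.66048141, 209.07492227],
       [  0.        ,   0.        ,   1.        ]]), 'R': array([[ 0.93675448,  0.34984041,  0.01013517],
       [ 0.29754031, -0.78079626, -0.5493878 ],
       [-0.18428455,  0.51765711, -0.83550603]]), 't': array([-0.52703257, -0.11771794,  2.0774708 ])}
wrist {'mtx': array([[325.96803604,   0.        , 279.37105075],
       [  0.        , 325.96803604, 211.86766517],
       [  0.        ,   0.        ,   1.        ]]), 'R': array([[ 0.29089952,  0.95675289, -0.00116924],
       [ 0.92710923, -0.28158413,  0.24734358],
       [ 0.23631745, -0.07303614, -0.96892713]]), 't': array([-0.67388035, -0.02907179,  0.38973777])}
```

View pics/scene0.png

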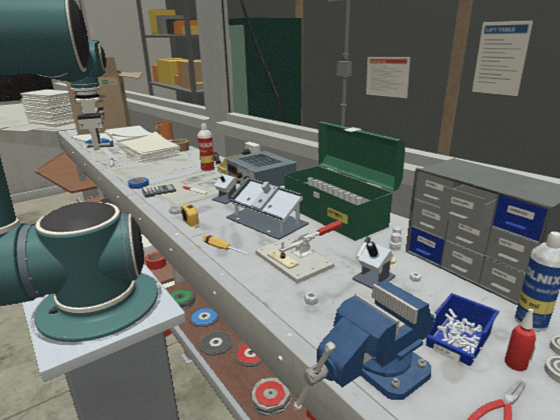

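View pics/side0.png

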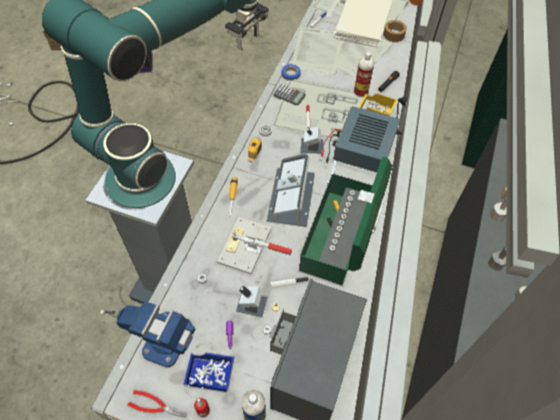

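The wide views place the rail near side (290,190), with holders near side (312,135) and (249,295). I'll zoom in on all three.

Run:
```python
import cv2, numpy as np
a=cv2.imread("pics/scene0.png"); b=cv2.imread("pics/side0.png")
c=lambda im,x,y,w,h,s:cv2.resize(im[y:y+h,x:x+w],None,fx=s,fy=s,interpolation=cv2.INTER_CUBIC)
top=np.hstack([c(a,205,160,100,75,4),c(b,260,145,66,50,6)[:300,:396]])
bot=np.hstack([c(b,230,275,50,50,6)[:, :300],c(b,290,115,40,50,6)[:,:240],c(a,345,228,60,75,4)[:,:240]])
w=796
p=lambda im:cv2.copyMakeBorder(im,0,0,0,max(0,w-im.shape[1]),cv2.BORDER_CONSTANT)[:, :w]
cv2.imwrite("pics/crop0.png",np.vstack([p(top),p(bot)]))
```

```text
(no output)
```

View pics/crop0.png

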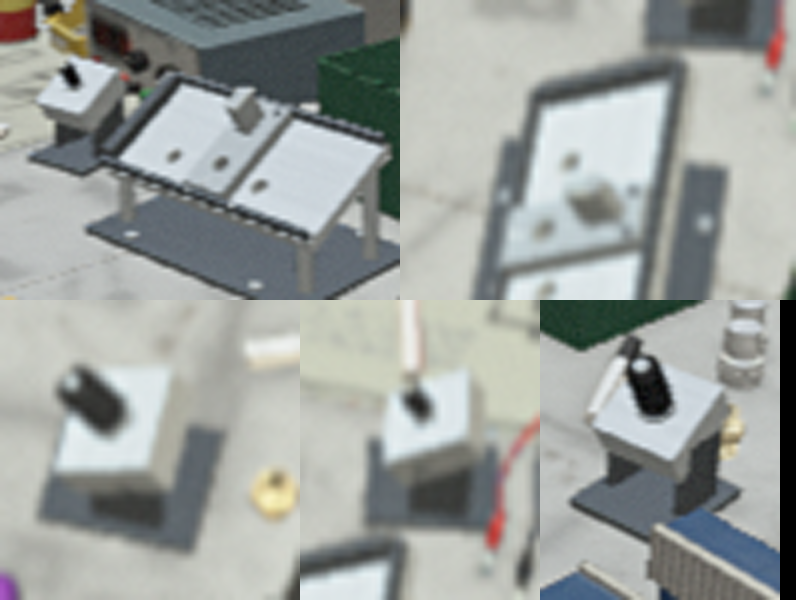

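View pics/wrist0.png

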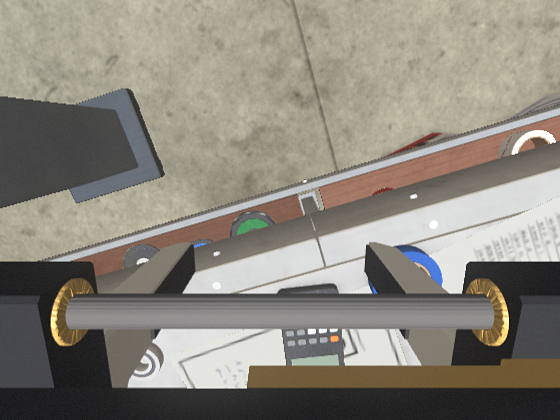

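The lock pin (large grip) is in the right-hand holder and the small pin is in the left-hand one. Next I'll triangulate rough positions.

```bash
cat > h.py <<'E'
import numpy as np, cv2
from workcell import env, imaging
from scipy.spatial.transform import Rotation as Ro
def ray(m,px):
    d=m["R"].T@np.linalg.inv(m["mtx"])@np.array([px[0],px[1],1.]); return -m["R"].T@m["t"], d/np.linalg.norm(d)
def tri(*obs):
    A=np.zeros((3,3));b=np.zeros(3);rs=[ray(m,p) for m,p in obs]
    for o,d in rs:
        P=np.eye(3)-np.outer(d,d);A+=P;b+=P@o
    X=np.linalg.solve(A,b); return X,[round(1e3*np.linalg.norm(np.cross(X-o,d)),1) for o,d in rs]
def plane(m,px,p0,n):
    o,d=ray(m,px); return o+d*(np.dot(np.subtract(p0,o),n)/np.dot(d,n))
def proj(m,X):
    c=m["R"]@np.asarray(X)+m["t"]; q=m["mtx"]@c; return q[:2]/q[2]
def toolR(s): return Ro.from_euler("xyz",s["tcp_rot"]).as_matrix()
E
python3 - <<'E'
from h import *
np.set_printoptions(precision=4,suppress=True)
S=imaging.camera_model("scene");D=imaging.camera_model("side")
for n,a,b in [("endhole",(248.75,198.75),(288.3,171.7)),("stophole",(260.25,200.5),(283.8,183)),("hole3",(270,206.5),(284.7,193)),
 ("fin",(265.75,184.25),(292,176.7)),("griptop",(370,243.5),(242,289.2)),("collar",(374,256.75),(249.2,295.3)),("short",(222,178),(309,131))]:
    print(n,*tri((S,a),(D,b)))
W=imaging.camera_model("wrist");s=env.state();T=toolR(s)
print("cam in tool",T.T@(-W["R"].T@W["t"]-s["position"]),"\naxes(tool->cam)\n",W["R"]@T); print(T)
E
```

```text
endhole [0.5449 0.1853 0.0717] [np.float64(1.1), np.float64(1.1)]
stophole [0.5499 0.121  0.0847] [np.float64(0.9), np.float64(0.9)]
hole3 [0.5655 0.089  0.0702] [np.float64(1.4), np.float64(1.4)]
fin [0.578  0.1258 0.1328] [np.float64(0.3), np.float64(0.3)]
griptop [ 0.573  -0.3358  0.1109] [np.float64(1.5), np.float64(1.5)]
collar [ 0.5946 -0.3311  0.0652] [np.float64(1.0), np.float64(1.0)]
short [0.5569 0.3925 0.0871] [np.float64(1.2), np.float64(1.2)]
cam in tool [-0.1792 -0.0007 -0.0687] 
axes(tool->cam)
 [[ 0.0002  1.     -0.0007]
 [-0.2474  0.0007  0.9689]
 [ 0.9689 -0.      0.2474]]
[[-0.0003  0.2915  0.9566]
 [-0.0008  0.9566 -0.2915]
 [-1.     -0.0008 -0.    ]]
```

servo_tool(commands=[[[-0.02,-0.05,0.075],0],[[-0.02,-0.05,0.075],0],[[-0.02,-0.05,0.075],0],[[-0.02,-0.05,0.075],0],[[-0.02,-0.05,0.075],0],[[0,-0.05,0.075],0],[[0,-0.05,0.075],0],[[0,-0.05,0.075],0],[[0,-0.05,0.075],0],[[0,-0.05,0.075],0],[[0,-0.05,0.075],0],[[0,-0.05,0.075],0],[[0,-0.06,0.075],0],[[0,-0.06,0.075],0],[[0,0,0],-0.08],[[0,0,0],-0.08],[[0,0,0],-0.08],[[0,0,0],-0.08],[[0,0,0],0]])

```text
time: 2.52
position: [0.594, 0.1483, 0.2553]
tcp_rot: [-3.109, 1.57, -2.902]
wrist_force: [-0.7, -0.8, -0.2]
grip_width: 0.0929
```

Run:
```python
from h import *
s=env.state();print(s["time"],s["position"],toolR(s).round(3),s["wrist_force"])
im=imaging.camera("wrist")[:,:,::-1]
cv2.imwrite("pics/w1.png",im)
np.savez("w1.npz",**imaging.camera_model("wrist"))
```

```text
2.525 [0.59398192 0.14826849 0.25526276] [[-0.    -0.205  0.979]
 [-0.     0.979  0.205]
 [-1.    -0.    -0.   ]] [-0.67349261 -0.82555562 -0.16999843]
```

View pics/w1.png

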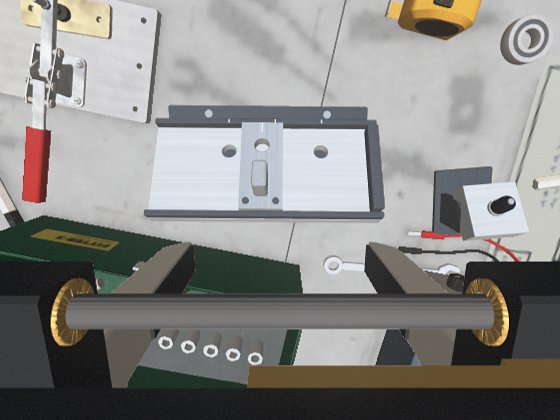

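Wrist view: end hole at (320,152), third hole at (229,151), stop hole at (262,145), fin top at about (259,177). The small pin is at (503,205). Now I'll refine these.

Run:
```python
from h import *
np.set_printoptions(precision=4,suppress=True)
im=cv2.imread("pics/w1.png");g=cv2.cvtColor(im,cv2.COLOR_BGR2GRAY)
m=dict(np.load("w1.npz"));S=imaging.camera_model("scene");D=imaging.camera_model("side")
def blob(x,y,r=14,t=0.8):
    roi=g[y-r:y+r,x-r:x+r]; th=np.median(roi)*t
    n,l,st,c=cv2.connectedComponentsWithStats((roi<th).astype(np.uint8))
    k=min(range(1,n),key=lambda i:np.hypot(*(c[i]-r))-(st[i,4]>20)*5)
    s=st[k]; return (x-r+s[0]+(s[2]-1)/2,y-r+s[1]+(s[3]-1)/2),s[2:],np.median(roi)
R={}
for n,p,z in [("end",(320,152),.074),("h3",(229,151),.074),("stop",(262,145),.0866)]:
    c,s,md=blob(*p);R[n]=plane(m,c,[0,0,z],[0,0,1]);print(n,c,s,md,R[n])
d=R["end"]-R["h3"];print("len",np.linalg.norm(d),"yaw",np.degrees(np.arctan2(-d[0],d[1])))
u=d/np.linalg.norm(d);print("stop offset",(R["end"]-R["stop"])@u, "lateral",np.cross(u,R["end"]-R["stop"]))
print(tri((m,(320,152)),(S,(248.75,198.75)),(D,(288.3,171.7))))
cv2.imwrite("pics/w1c.png",cv2.resize(im[105:220,220:345],None,fx=5,fy=5,interpolation=cv2.INTER_CUBIC))
```

```text
end (np.float64(320.5), np.float64(151.5)) [ 14  12 140] 225.0 [0.541  0.1826 0.074 ]
h3 (np.float64(228.5), np.float64(151.0)) [ 14  13 143] 225.0 [0.5609 0.0843 0.074 ]
stop (np.float64(261.5), np.float64(143.5)) [16 10 79] 198.0 [0.545  0.1186 0.0866]
len 0.10025576823710805 yaw 11.423734856649524
stop offset 0.06355535113100699 lateral [-0.0124 -0.0025 -0.0087]
(array([0.5435, 0.1832, 0.0729]), [np.float64(2.0), np.float64(1.3), np.float64(2.2)])
```

View pics/w1c.png

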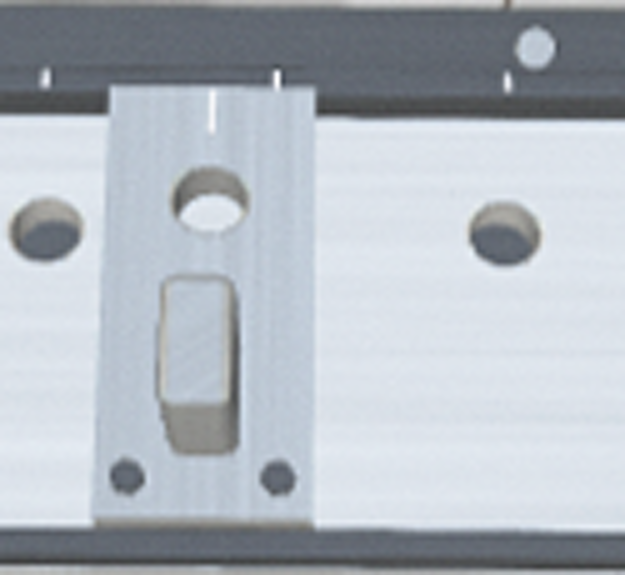

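Hole spacing measures 100.3 mm against 100 expected, so the calibration agrees. The stop is about 63 mm off. Next I grasp the fin.

servo_tool(commands=[[[0,-0.019,-0.022],0],[[0.04,-0.019,-0.023],0],[[0.05,0,0],0],[[0.05,0,0],0],[[0.05,0,0],0],[[0.04,0,0],0],[[0,0,0],0],[[0,0,0],0]])

```text
time: 3.58
position: [0.5762, 0.125, 0.1415]
tcp_rot: [-0.064, 1.57, 0.142]
wrist_force: [-0.5, 0.1, 0.2]
grip_width: 0.0927
```

servo_tool(commands=[[[0,0,0],0],[[0,0,0],0],[[0,0,0],0],[[0,0,0],0],[[0,0,0],0],[[0,0,0],0],[[0,0,0],0],[[0,0,0],0]], grip=-1, squeeze=15)

```text
time: 4.58
position: [0.5759, 0.1251, 0.1405]
tcp_rot: [-0.235, 1.571, -0.028]
wrist_force: [0.5, -0.1, 0.1]
grip_width: 0.0175
```

Run:
```python
from h import *
s=env.state();print(s["time"],s["position"],toolR(s).round(3),s["wrist_force"],s["grip_width"])
R=toolR(s)
print((R.T@(np.array([.541,.1826,.074])-s["position"]))/.5)
```

```text
4.575 [0.57593277 0.12507573 0.14046901] [[ 0.    -0.205  0.979]
 [-0.     0.979  0.205]
 [-1.    -0.     0.   ]] [ 0.45113524 -0.1123252   0.10234902] 0.017509889341631692
[ 0.13293374  0.12694737 -0.04475335]
```

servo_tool(commands=[[[0,0,0],0],[[0,0,0],0],[[0,0.015,0],0],[[0,0.02,0],0],[[0,0.02,0],0],[[0,0.02,0],0],[[0,0.02,0],0],[[0,0.02,0],0],[[0,0.012,0],0],[[0,0,0],0],[[0,0,0],0]])

```text
time: 5.95
position: [0.5629, 0.1871, 0.1404]
tcp_rot: [-1.523, 1.571, -1.317]
wrist_force: [1.0, 0.1, -0.1]
grip_width: 0.0007
```

servo_tool(commands=[[[0,0,0],0],[[0,0,0],0]])

```text
time: 6.2
position: [0.5629, 0.187, 0.1405]
tcp_rot: [-2.488, 1.571, -2.281]
wrist_force: [-0.3, 0.3, 0.1]
grip_width: 0.0003
```

Run:
```python
from h import *
s=env.state();print(s["time"],s["position"],s["wrist_force"],s["grip_width"])
R=toolR(s)
print((R.T@(np.array([.541,.1826,.074])-s["position"]))/.5)
im=imaging.camera("wrist")[:,:,::-1]
cv2.imwrite("pics/w2.png",im)
np.savez("w2.npz",**imaging.camera_model("wrist"))
cv2.imwrite("pics/w2c.png",cv2.resize(im[20:240,160:400],None,fx=2.6,fy=2.6,interpolation=cv2.INTER_CUBIC))
```

```text
6.2 [0.56291699 0.18699814 0.14045812] [-0.27119232  0.32355876  0.07535384] 0.0003151928224493437
[ 0.13291842  0.00038508 -0.04469972]
```

View pics/w2c.png

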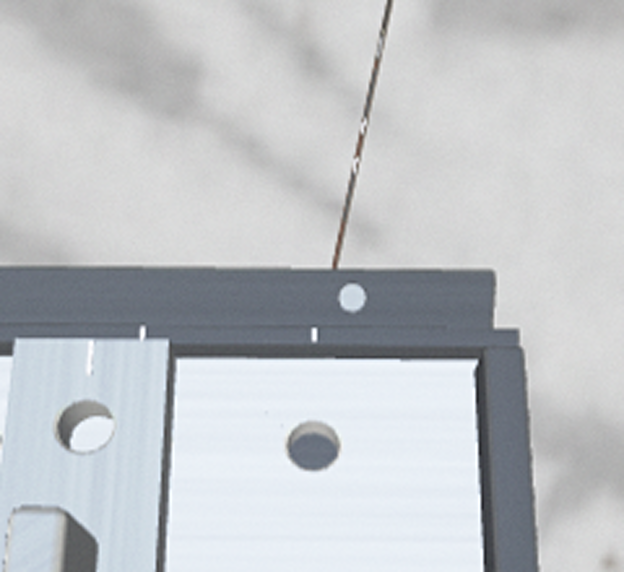

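The jaws shut fully (0.3 mm) and the stop did not move, so the grasp missed the fin. I'll triangulate the stop from the two wrist views.

Run:
```python
from h import *
np.set_printoptions(precision=4,suppress=True)
a=dict(np.load("w1.npz"));b=dict(np.load("w2.npz"))
f1=lambda x,y:((x+.5)/5-.5+220,(y+.5)/5-.5+105)
f2=lambda x,y:((x+.5)/2.6-.5+160,(y+.5)/2.6-.5+20)
up=np.array([.979,.205,0]);al=np.array([-.205,.979,0])
for n,p,q in [("stophole",(211,199),(85,427)),("endhole",(505,234),(314,446)),("stopcornR",(314,88),(168,340)),("finTopFrontR",(230,278),(62,508)),("finTopFrontL",(165,278),(10,508)),("mark3",(508,82),(314,334)),("ebtop",(0,0),(0,0))][:-1]:
    X,e=tri((a,f1(*p)),(b,f2(*q))); print(n,X,e,"up",X@up,"al",X@al)
print("fin c on z=.1377",plane(a,f1(197,340),[0,0,.1377],[0,0,1]), "on .12",plane(a,f1(197,340),[0,0,.12],[0,0,1]))
```

```text
stophole [0.5459 0.1192 0.0881] [np.float64(0.1), np.float64(0.1)] up 0.5588466324367323 al 0.004814584304966438
endhole [0.5409 0.1829 0.0731] [np.float64(0.0), np.float64(0.0)] up 0.5670495604993495 al 0.06812507243244485
stopcornR [0.5193 0.1356 0.0736] [np.float64(0.0), np.float64(0.0)] up 0.5362029937476055 al 0.026335316604584588
finTopFrontR [0.5565 0.1269 0.1314] [np.float64(0.3), np.float64(0.3)] up 0.5708253739037156 al 0.010193837974454334
finTopFrontL [0.5589 0.1152 0.1314] [np.float64(0.3), np.float64(0.3)] up 0.5708171533785874 al -0.0017777968264456878
mark3 [0.5094 0.1763 0.0695] [np.float64(0.1), np.float64(0.1)] up 0.5348325054510716 al 0.06817256939120298
fin c on z=.1377 [0.5683 0.1236 0.1377] on .12 [0.5708 0.1229 0.12  ]
```

View pics/w2.png

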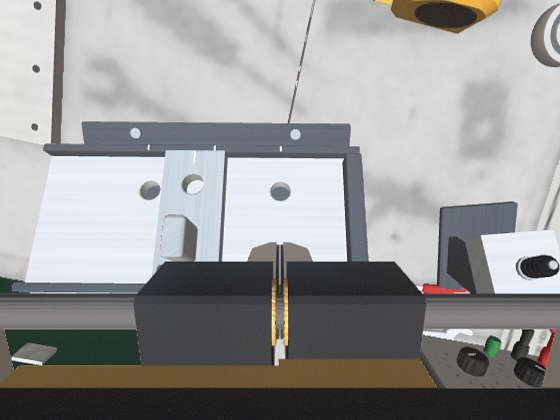

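Run:
```python
from h import *
b=dict(np.load("w2.npz"));s=env.state();R=toolR(s);P=s["position"]
for t in [(0,0,0),(.025,0,0),(.006,0,0),(.025,0,-.0075)]: print(t,proj(b,P+R@np.array(t)))
for X in [(.5565,.1269,.1314),(.5589,.1152,.1314),(.5455+.022,.1192+.005,.1377)]: print(proj(b,X))
```

```text
(0, 0, 0) [279.97474791 250.30465184]
(0.025, 0, 0) [279.91845784 236.59914924]
(0.006, 0, 0) [279.9599727  246.70718591]
(0.025, 0, -0.0075) [279.93030692 225.69693116]
[183.75709713 215.46636259]
[163.77584069 215.36960303]
[173.60709966 235.04064759]
```

The fingertips show at row 243, where the stated geometry predicts about 226. The visible tips seem to sit roughly 14 mm behind the TCP, not 25 mm ahead of it. The fixed cameras can check this.

Run:
```python
from h import *
s=env.state();R=toolR(s);P=s["position"]; out=[]
for n,sc in (("scene",8),("side",8)):
    im=imaging.camera(n)[:,:,::-1]; m=imaging.camera_model(n); cv2.imwrite(f"pics/{n}2.png",im)
    c=proj(m,P).astype(int); x0,y0=c[0]-25,c[1]-40
    z=cv2.resize(im[y0:y0+70,x0:x0+49],None,fx=sc,fy=sc,interpolation=cv2.INTER_CUBIC)
    print(n,x0,y0)
    for t,col in [((.025,0,0),(0,0,255)),((0,0,0),(0,255,0)),((-.014,0,0),(255,0,0))]:
        q=(proj(m,P+R@np.array(t))-[x0,y0]+.5)*sc; cv2.circle(z,tuple(int(v) for v in q),4,col,1)
    out.append(z)
cv2.imwrite("pics/fs2.png",np.hstack(out))
```

```text
scene 226 138
side 268 121
```

View pics/fs2.png

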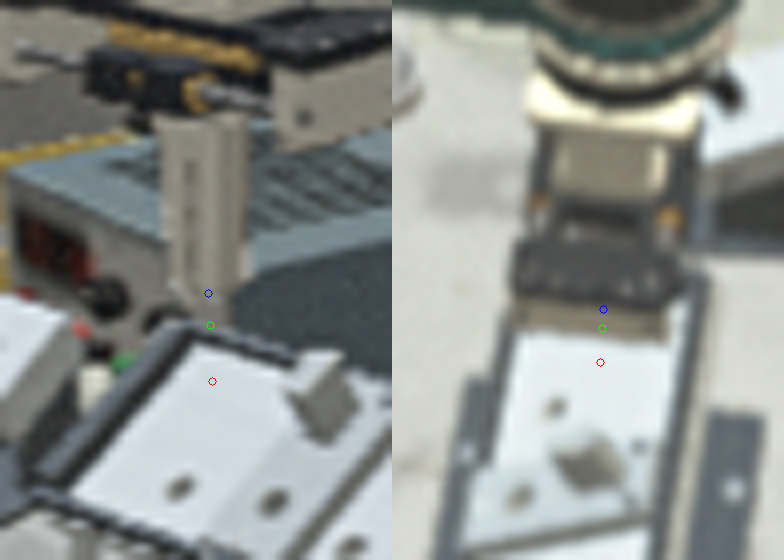

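Both views put the real tips at about the TCP (within ~5 mm), about 25 mm shorter than stated. That explains the miss: the jaws closed above the fin. I'll go back with corrected depth and watch the force.

servo_tool(commands=[[[-0.04,0,0],0],[[0,-0.04,0],0],[[0,-0.047,0],0],[[0,-0.04,0],0],[[0,0,0],0],[[0,0,0],0],[[0,0,0],0],[[0,0,0],0]], grip=1)

```text
time: 7.35
position: [0.5758, 0.1255, 0.1604]
tcp_rot: [2.516, 1.571, 2.723]
wrist_force: [-1.2, -0.2, 0.1]
grip_width: 0.0758
```

servo_tool(commands=[[[0.035,0,0],0],[[0.03,0,0],0],[[0.012,0,0],0],[[0.008,0,0],0],[[0,0,0],0]], grip=0)

```text
time: 7.98
position: [0.5759, 0.1251, 0.1179]
tcp_rot: [-3.024, 1.571, -2.818]
wrist_force: [-0.5, 0.1, -0.2]
grip_width: 0.0467
```

servo_tool(commands=[[[0,0,0],0],[[0,0,0],0],[[0,0,0],0],[[0,0,0],0],[[0,0,0],0],[[0,0,0],0]], grip=-1)

```text
time: 8.72
position: [0.5759, 0.1251, 0.118]
tcp_rot: [-0.084, 1.571, 0.123]
wrist_force: [0.7, -0.3, 1.7]
grip_width: 0.0141
```

servo_tool(commands=[[[0,0.012,0],0],[[0,0.02,0],0],[[0,0.02,0],0],[[0,0.02,0],0],[[0,0.02,0],0],[[0,0.02,0],0],[[0,0.015,0],0],[[0,0,0],0],[[0,0,0],0],[[0,0,0],0]])

```text
time: 9.98
position: [0.5632, 0.1883, 0.1181]
tcp_rot: [0.495, 1.569, 0.703]
wrist_force: [6.3, 2.4, 0.2]
grip_width: 0.0136
```

Run:
```python
from h import *
s=env.state();print(s["time"],s["position"],s["wrist_force"],s["grip_width"],s["position"]@np.array([-.205,.979,0]))
im=imaging.camera("wrist")[:,:,::-1]
cv2.imwrite("pics/w3.png",im)
np.savez("w3.npz",**imaging.camera_model("wrist"))
cv2.imwrite("pics/w3c.png",cv2.resize(im[100:260,160:380],None,fx=3.6,fy=3.6,interpolation=cv2.INTER_CUBIC))
```

```text
9.975 [0.56317824 0.18829108 0.11805085] [6.31044543 2.40122086 0.16474715] 0.013570647563243854 0.06888543158137868
```

View pics/w3c.png

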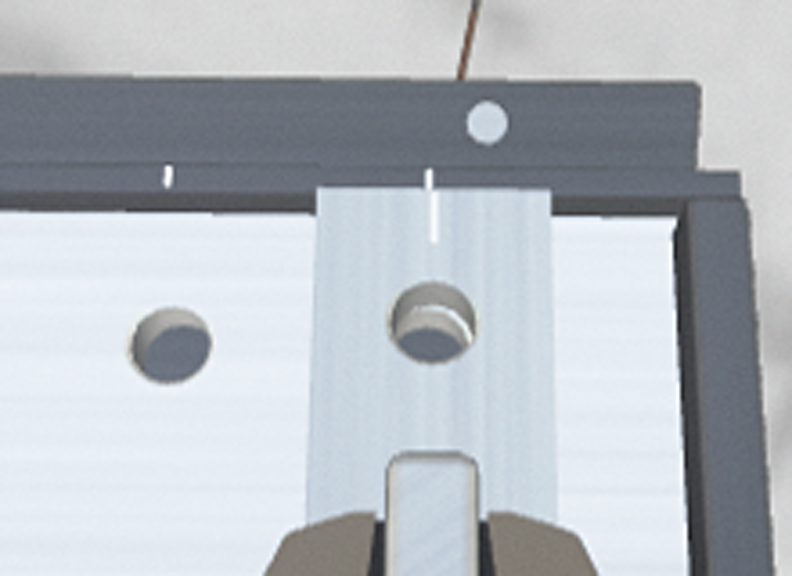

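The grasp is good. The marks and the hole crescent show about 0.8 mm overshoot, so I'll back off slightly and release. Meanwhile I'll check the cabinet's clearance near the pin holder.

servo_tool(commands=[[[0,-0.0016,0],0],[[0,0,0],0],[[0,0,0],0]])

```text
time: 10.4
position: [0.5634, 0.1874, 0.1181]
tcp_rot: [0.424, 1.569, 0.631]
wrist_force: [7.7, 1.5, -1.2]
grip_width: 0.0137
```

servo_tool(commands=[[[0,0,0],0],[[0,0,0],0],[[0,0,0],0],[[-0.06,0,0],0],[[-0.1,0,0],0],[[-0.1,0,0],0]], grip=0.2)

```text
time: 11.15
position: [0.5627, 0.1864, 0.2493]
tcp_rot: [3.104, 1.57, -2.973]
wrist_force: [0.0, 0.8, 0.2]
grip_width: 0.056
```

Run:
```python
from h import *
np.set_printoptions(precision=3,suppress=True)
s=env.state();print(s["time"],s["position"],s["grip_width"])
S=imaging.camera_model("scene");D=imaging.camera_model("side")
print("cab top near-left corner",tri((S,(414,168)),(D,(313,283))))
print("cab top front-right",tri((S,(530,205)),(D,(275,375))))
print("cab base left", plane(S,(411,250),[0,0,0],[0,0,1]))
W=imaging.camera_model("wrist"); im=imaging.camera("wrist")[:,:,::-1]; cv2.imwrite("pics/w4.png",im); np.savez("w4.npz",**W)
g=cv2.cvtColor(im,cv2.COLOR_BGR2GRAY)
for r in (0,): print(im.shape)
```

```text
11.15 [0.563 0.186 0.249] 0.05602230253728698
cab top near-left corner (array([ 0.787, -0.293,  0.247]), [np.float64(8.4), np.float64(8.4)])
cab top front-right (array([ 0.779, -0.589,  0.244]), [np.float64(1.7), np.float64(1.7)])
cab base left [ 0.797 -0.3    0.   ]
(420, 560, 3)
```

servo_tool(commands=[[[-0.003,-0.1,-0.005],0],[[-0.003,-0.1,-0.005],0],[[-0.003,-0.1,-0.005],0],[[-0.003,-0.1,-0.005],0],[[-0.003,-0.1,-0.005],0],[[-0.003,-0.1,-0.006],0],[[0,-0.1,-0.006],0],[[0,-0.1,-0.006],0],[[0,-0.1,-0.006],0],[[0,-0.1,-0.006],0],[[0,-0.02,0],0],[[0,0,0],0]])

```text
time: 12.7
position: [0.6408, -0.3185, 0.2563]
tcp_rot: [2.201, 1.57, 2.407]
wrist_force: [-0.4, -0.2, 0.3]
grip_width: 0.0555
```

Run:
```python
from h import *
s=env.state();print(s["time"],s["position"],s["grip_width"],toolR(s).round(3).tolist())
W=imaging.camera_model("wrist"); im=imaging.camera("wrist")[:,:,::-1]; cv2.imwrite("pics/w5.png",im); np.savez("w5.npz",**W)
q=proj(W,[.585,-.333,.09]);print(q)
x0,y0=int(q[0])-70,max(0,int(q[1])-60);print(x0,y0)
cv2.imwrite("pics/w5c.png",cv2.resize(im[y0:y0+110,x0:x0+145],None,fx=5,fy=5,interpolation=cv2.INTER_CUBIC))
```

```text
12.7 [ 0.64080302 -0.31845207  0.25634037] 0.05554110504004274 [[-0.001, -0.205, 0.979], [0.001, 0.979, 0.205], [-1.0, 0.001, -0.001]]
[276.98597606 140.0592976 ]
206 80
```

View pics/w5c.png

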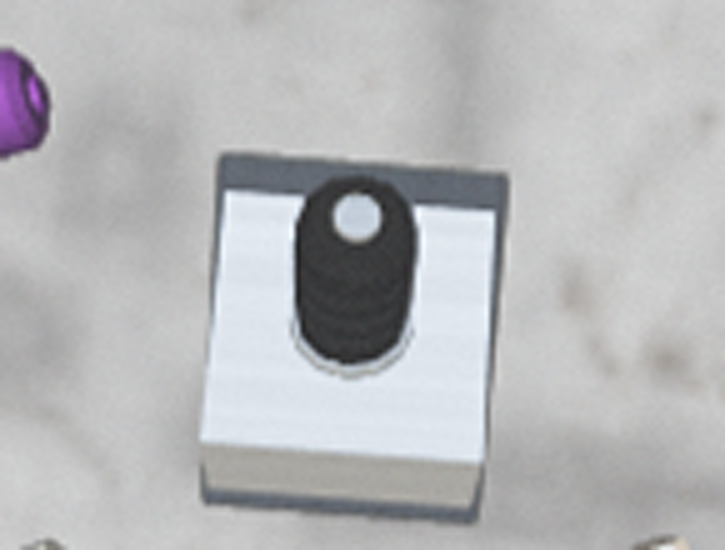

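The holder plate corners are clear: (225,190), (495,210), (485,464), (200,443) in the crop. The button is at (357,218), and the purple decoy is off to the left.

Run:
```python
from h import *
np.set_printoptions(precision=4,suppress=True)
m=dict(np.load("w5.npz"));f=lambda x,y:((x+.5)/5-.5+206,(y+.5)/5-.5+80)
c=[plane(m,f(*p),[0,0,z],[0,0,1]) for p,z in [((225,190),.06),((495,210),.06),((485,464),.09),((200,443),.09)]]
print(np.array(c)); d=[np.linalg.norm(c[i]-c[(i+1)%4]) for i in range(4)];print("sides",d)
for i,j in((0,1),(3,2)): v=c[j]-c[i];print("yaw",np.degrees(np.arctan2(-v[0],v[1])))
for i,j in((0,3),(1,2)): v=c[j]-c[i];print("yaw",np.degrees(np.arctan2(v[1],v[0])))
M=np.mean(c,0);v=c[1]-c[0]+c[2]-c[3];psi=np.arctan2(-v[0],v[1]);up=np.array([np.cos(psi),np.sin(psi),0]);n=-.5*up+[0,0,.866]
print("mouth",M,"psi",np.degrees(psi))
T=M+.043*n;print("pred button px",proj(m,T),"meas",f(357,218))
print("collar pred px",proj(m,M+.002*n),"black+collar bottom (350,375)->",f(350,375), proj(m,M+.0*n+.0135*(.866*up+[0,0,.5])))
B=plane(m,f(357,218),T,[0,0,1]);print("button on plane",B-T)
# image w4: marks on stop and rail: bright mark search
W=dict(np.load("w4.npz"));im=cv2.imread("pics/w4.png");print("rail mark px",proj(W,[.5094,.1763,.0695]))
q=proj(W,[.5094,.1763,.0695]).astype(int);g=cv2.cvtColor(im,cv2.COLOR_BGR2GRAY);print(g[q[1]-6:q[1]+12,q[0]-8:q[0]+9])
```

```text
[[ 0.5682 -0.3665  0.06  ]
 [ 0.5601 -0.3071  0.06  ]
 [ 0.6123 -0.2996  0.09  ]
 [ 0.6203 -0.3596  0.09  ]]
sides [np.float64(0.06004387002995369), np.float64(0.06065155206359762), np.float64(0.06055302566417266), np.float64(0.06052427406380094)]
yaw 7.768754187532259
yaw 7.631195230204952
yaw 7.617649276094281
yaw 8.171308726027275
mouth [ 0.5902 -0.3332  0.075 ] psi 7.699684324313517
pred button px [277.1147 123.3225] meas (277.0, 123.2)
collar pred px [275.9818 143.506 ] black+collar bottom (350,375)-> (275.6, 154.6) [275.1114 155.749 ]
button on plane [-0.0001 -0.0001  0.    ]
rail mark px [280.7899 142.8713]
[[103 102 101  99 101 101 102  99 102 103  97  98  99 101  99  99  95]
 [101  98  98 104 101  97 101  97  97  98  99 100  97 101  99  98  96]
 [102 100  98  98 101 103  99 102 100  97 102  99  99 101 100 102  96]
 [100 101 103 102 103 105 103 104 100  99 103 102 102 101 100 101 103]
 [105 103 101 104 103 102 103 101 100  97 101 101 104 103 102 102 103]
 [100 107 103 104 102 103 104 107 134 150  97 101 103 102 102  99 101]
 [105 103 100 102 101 104 101 105 153 210  96 101 100  99 103 100  99]
 [102 100 101 100 102 101  99 104 154 228  92 100 101 100 100 101 103]
 [120 122 119 119 115 115 115 116 166 213 103 110 112 112 111 109 111]
 [185 181 178 180 179 182 185 185 205 218 179 179 174 176 179 177 182]
 [203 200 198 199 202 205 206 205 220 232 205 203 198 195 199 199 204]
 [200 201 196 197 199 203 204 206 219 237 199 200 192 194 197 198 201]
 [200 199 195 197 199 200 203 207 223 237 201 202 195 198 197 197 203]
 [204 198 195 195 203 202 203 207 228 237 201 199 194 193 195 198 201]
 [202 199 194 196 200 203 202 209 230 237 200 201 195 195 196 198 201]
 [203 194 196 198 197 202 202 207 228 235 200 199 197 196 199 195 203]
 [204 197 199 197 203 205 201 210 228 237 200 201 195 193 195 194 201]
 [202 200 195 196 197 204 203 209 230 237 203 199 195 194 195 198 200]]
```

Everything agrees: sides are 60.0–60.7 mm, predicted and measured button differ by 0.1 mm, and the stop marks are collinear. Turn 4.1° clockwise and descend on the pin.

servo_tool(commands=[[[0,0,0],0.046],[[0,-0.0156,-0.064],0],[[0,0,-0.064],0],[[0.08,0,0],0],[[0.09,0,0],0],[[0.09,0,0],0],[[0.05,0,0],0],[[0.02,0,0],0],[[0.01,0,0],0],[[0,0,0],0]])

```text
time: 14.0
position: [0.5789, -0.3345, 0.0879]
tcp_rot: [-0.692, 1.57, -0.557]
wrist_force: [0.1, 0.7, 0.4]
grip_width: 0.0557
```

Run:
```python
from h import *
np.set_printoptions(precision=4,suppress=True)
s=env.state();print(s["time"],s["position"],s["wrist_force"],s["grip_width"]);print(toolR(s))
print("to target, scaled",toolR(s).T@(np.array([.5783,-.3348,.085])-s["position"])/.5)
```

```text
14.0 [ 0.5789 -0.3345  0.0879] [0.1094 0.7419 0.3885] 0.05572904981178538
[[ 0.001  -0.1346  0.9909]
 [-0.0006  0.9909  0.1346]
 [-1.     -0.0007  0.0009]]
to target, scaled [ 0.0058 -0.0004 -0.0012]
```

servo_tool(commands=[[[0.004,0,-0.001],0],[[0,0,0],0],[[0,0,0],0],[[0,0,0],0],[[0,0,0],0],[[0,0,0],0],[[0,0,0],0]], grip=-1, squeeze=45)

```text
time: 14.88
position: [0.578, -0.3347, 0.0851]
tcp_rot: [-0.706, 1.571, -0.571]
wrist_force: [-1.0, 1.0, 2.9]
grip_width: 0.0226
```

servo_tool(commands=[[[-0.00866,0,-0.005],0],[[-0.00866,0,-0.005],0],[[-0.01732,0,-0.01],0],[[-0.01732,0,-0.01],0],[[0,0,0],0]])

```text
time: 15.5
position: [0.5628, -0.3372, 0.1126]
tcp_rot: [-1.317, 1.57, -1.182]
wrist_force: [-4.6, 1.0, 6.5]
grip_width: 0.0223
```

servo_tool(commands=[[[-0.026,0,-0.015],0],[[-0.026,0,-0.015],0],[[-0.026,0,-0.015],0],[[-0.05,0,0],0],[[-0.05,0,0],0],[[0,0,0],0],[[0,0,0],0]])

```text
time: 16.38
position: [0.5405, -0.3397, 0.1991]
tcp_rot: [2.448, 1.57, 2.583]
wrist_force: [-1.0, 0.5, -0.8]
grip_width: 0.0226
```

Run:
```python
from h import *
np.set_printoptions(precision=4,suppress=True)
s=env.state();print(s["time"],s["position"],s["wrist_force"],s["grip_width"]);print(toolR(s))
W=imaging.camera_model("wrist");im=imaging.camera("wrist")[:,:,::-1];cv2.imwrite("pics/w6.png",im);np.savez("w6.npz",**W)
for n in("scene","side"): cv2.imwrite(f"pics/{n}6.png",imaging.camera(n)[:,:,::-1])
R=toolR(s);P=s["position"];n=R@np.array([-.866,0,-.5]);org=P-np.array([.5783,-.3348,.0855])+np.array([.5902,-.3332,.075])
for nm,L in(("tip",-.048),("taper",-.036),("collar",0),("button",.043)): print(nm,proj(W,org+L*n),proj(imaging.camera_model("scene"),org+L*n),proj(imaging.camera_model("side"),org+L*n))
```

```text
16.375 [ 0.5405 -0.3397  0.1991] [-0.9681  0.4641 -0.8413] 0.022638654346175402
[[-0.0006 -0.1341  0.991 ]
 [ 0.0004  0.991   0.1341]
 [-1.      0.0005 -0.0006]]
tip [279.8488 269.8462] [372.2002 230.2128] [242.5099 283.89  ]
taper [279.8732 268.2205] [371.0839 227.1505] [240.5107 282.0536]
collar [279.963  262.2374] [367.6226 217.6544] [234.3962 276.4371]
button [280.1206 251.7447] [363.2523 205.6645] [226.8542 269.5093]
```

The pin is out and held (−0.8 N at the wrist, 22.6 mm opening). Next I'll refine the stop mouth position from the two stored views taken since the stop reached its place.

Run:
```python
from h import *
np.set_printoptions(precision=4,suppress=True)
def fit(k,guess,r,t):
    m=dict(np.load(f"w{k}.npz"));g=cv2.cvtColor(cv2.imread(f"pics/w{k}.png"),cv2.COLOR_BGR2GRAY)
    q=proj(m,guess).round().astype(int); x0,y0=q-r
    b=cv2.resize(g[y0:y0+2*r,x0:x0+2*r],None,fx=8,fy=8,interpolation=cv2.INTER_CUBIC)
    med=np.median(b); cs,_=cv2.findContours((b<med*t).astype(np.uint8),cv2.RETR_EXTERNAL,cv2.CHAIN_APPROX_NONE)
    cs=[c for c in cs if cv2.contourArea(c)>64*20]
    c=min(cs,key=lambda c:np.linalg.norm(c.reshape(-1,2).mean(0)-8*r)); h=cv2.convexHull(c)
    e=cv2.fitEllipse(h); return m,tuple((np.array(e[0])+.5)/8-.5+[x0,y0]),np.array(e[1])/8
for name,g,r in (("stop mouth",[.5335,.1814,.0868],14),("mid hole",[.551,.1337,.0735],12)):
    for t in (.85,.92):
        o=[fit(k,g,r,t) for k in (3,4)]
        print(name,t,[(np.round(x[1],1),x[2].round(1)) for x in o],tri(*[(x[0],x[1]) for x in o]))
        z=g[2];print("   by plane",[plane(x[0],x[1],[0,0,z],[0,0,1]) for x in o])
```

```text
stop mouth 0.85 [(array([279.6, 189.5]), array([21.8, 23.9])), (array([280.4, 168.2]), array([14.4, 15.9]))] (array([0.5348, 0.1816, 0.0805]), [np.float64(0.5), np.float64(0.5)])
   by plane [array([0.5336, 0.1818, 0.0868]), array([0.5342, 0.181 , 0.0868])]
stop mouth 0.92 [(array([279.6, 189.5]), array([22.5, 24.3])), (array([280.4, 168.2]), array([15.1, 16.4]))] (array([0.5349, 0.1817, 0.0797]), [np.float64(0.5), np.float64(0.5)])
   by plane [array([0.5336, 0.1818, 0.0868]), array([0.5342, 0.181 , 0.0868])]
mid hole 0.85 [(array([206.7, 196.4]), array([17.8, 21.6])), (array([233.8, 173.2]), array([13.5, 15.2]))] (array([0.5524, 0.1324, 0.0689]), [np.float64(0.2), np.float64(0.2)])
   by plane [array([0.5513, 0.1334, 0.0735]), array([0.5515, 0.1328, 0.0735])]
mid hole 0.92 [(array([206.6, 196.3]), array([18.4, 21.8])), (array([233.8, 173.2]), array([14.1, 15.8]))] (array([0.5523, 0.1324, 0.069 ]), [np.float64(0.2), np.float64(0.2)])
   by plane [array([0.5513, 0.1334, 0.0735]), array([0.5515, 0.1328, 0.0735])]
```

servo_tool(commands=[[[-0.016,0.02,0.0035],0],[[-0.016,0.05,0.0035],0],[[0,0.08,0.0035],0],[[0,0.09,0.0035],0],[[0,0.09,0.0035],0],[[0,0.09,0.0035],0],[[0,0.09,0.0035],0],[[0,0.09,0.0035],0],[[0,0.09,0.0035],0],[[0,0.09,0.0035],0],[[0,0.09,0.0035],0],[[0,0.08,0.0035],0],[[0,0.08,0],-0.0434],[[0,0.05,0],0],[[0,0.03,0],0],[[0,0.01,0],0],[[0,0,0],0]])

```text
time: 18.65
position: [0.4834, 0.2173, 0.2161]
tcp_rot: [-0.72, 1.571, -0.518]
wrist_force: [0.3, 0.3, -1.2]
grip_width: 0.0225
```

Run:
```python
from h import *
np.set_printoptions(precision=4,suppress=True)
s=env.state();print(s["time"],s["position"],s["wrist_force"],s["grip_width"]);R=toolR(s);print(R)
print("scaled to hover",R.T@(np.array([.4924,.1729,.1489])-s["position"])/.5)
```

```text
18.65 [0.4834 0.2173 0.2161] [ 0.3114  0.3265 -1.2062] 0.022540750187986996
[[ 0.0002 -0.2014  0.9795]
 [-0.0001  0.9795  0.2014]
 [-1.     -0.0001  0.0001]]
scaled to hover [ 0.1343 -0.0906 -0.0002]
```

servo_tool(commands=[[[0,-0.03,0],0],[[0,-0.045,0],0],[[0.02,-0.0156,0],0],[[0.05,0,0],0],[[0.04,0,0],0],[[0.02,0,0],0],[[0.004,0,0],0],[[0,0,0],0],[[0,0,0],0]])

```text
time: 19.77
position: [0.4928, 0.1733, 0.1496]
tcp_rot: [0.056, 1.57, 0.259]
wrist_force: [-0.5, -0.4, -0.6]
grip_width: 0.0224
```

Run:
```python
from h import *
np.set_printoptions(precision=4,suppress=True)
s=env.state();print(s["time"],s["position"],s["wrist_force"],s["grip_width"]);R=toolR(s)
P=s["position"];n=R@np.array([-.866,0,-.5]);org=P+R@np.array([.0101,0,.0123]);mouth=np.array([.5338,.1814,.0868])
print("err",R.T@(np.array([.4924,.1729,.1489])-P)/.5,"org-mouth",org-mouth)
out=[]
for nm,sc,w,h in(("wrist",2.5,155,170),("scene",8,34,53),("side",8,30,53)):
    m=imaging.camera_model(nm);im=imaging.camera(nm)[:,:,::-1];cv2.imwrite(f"pics/{nm}7.png",im);np.savez(f"{nm}7.npz",**m)
    c=proj(m,org-.03*n if nm!="wrist" else mouth);x0=int(c[0]-w/2);y0=int(c[1]-h/2);print(nm,x0,y0,sc)
    z=cv2.resize(im[y0:y0+h,x0:x0+w],None,fx=sc,fy=sc,interpolation=cv2.INTER_CUBIC)[:424]
    for X,col in((org-.048*n,(0,0,255)),(org,(0,200,0)),(mouth,(255,0,0)),(org+.042*n,(0,200,255))):
        q=(proj(m,X)-[x0,y0]+.5)*sc;cv2.circle(z,tuple(int(v) for v in q),3,col,1);print(q.round())
    if z.shape[0]<424:z=cv2.copyMakeBorder(z,0,424-z.shape[0],0,0,cv2.BORDER_CONSTANT)
    out.append(z)
o=np.hstack(out);print(o.shape);cv2.imwrite("pics/m7.png",o[:, :800])
```

```text
19.775 [0.4928 0.1733 0.1496] [-0.514  -0.4087 -0.5675] 0.022428043754184834
err [ 0.0014 -0.0005 -0.001 ] org-mouth [-0.0289 -0.0057  0.0527]
wrist 201 185 2.5
[198. 215.]
[199. 196.]
[197. 216.]
[199. 171.]
scene 225 162 8
[161. 251.]
[113. 173.]
[173. 272.]
[ 68. 101.]
side 266 137 8
[148. 247.]
[ 98. 185.]
[159. 264.]
[ 53. 128.]
(424, 900, 3)
```

View pics/m7.png

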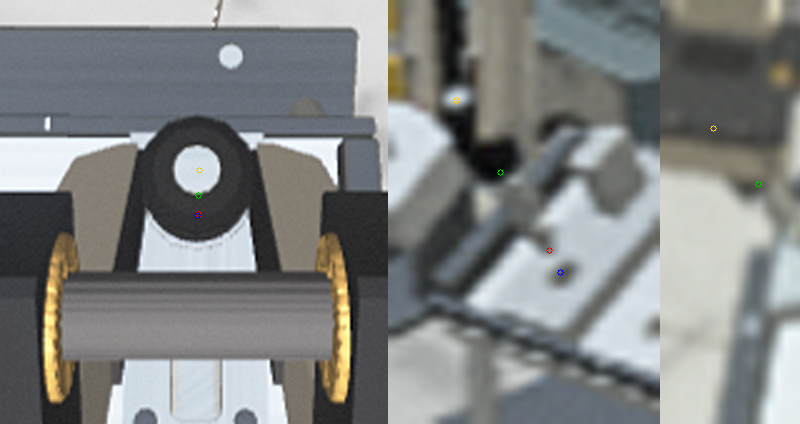

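The pin sits in the grasp as predicted: the button is within about 1 px, and the nose is over the stop hole in line with the axis. Insert in stages while watching the force.

servo_tool(commands=[[[0,0,-0.001],0],[[0.00866,0,0.005],0],[[0.00866,0,0.005],0],[[0.00866,0,0.005],0],[[0.00866,0,0.005],0],[[0,0,0],0]])

```text
time: 20.68
position: [0.5019, 0.175, 0.1311]
tcp_rot: [-3.036, 1.57, -2.833]
wrist_force: [0.1, -0.9, -0.8]
grip_width: 0.0226
```

servo_tool(commands=[[[0.00866,0,0.005],0],[[0.00866,0,0.005],0],[[0,0,0],0]])

```text
time: 21.05
position: [0.5068, 0.176, 0.1227]
tcp_rot: [3.115, 1.57, -2.966]
wrist_force: [-0.6, 0.1, -1.0]
grip_width: 0.0228
```

servo_tool(commands=[[[0.00866,0,0.005],0],[[0.00433,0,0.0025],0],[[0,0,0],0]])

```text
time: 21.42
position: [0.5105, 0.1768, 0.1159]
tcp_rot: [-2.932, 1.57, -2.729]
wrist_force: [0.2, 0.4, -2.9]
grip_width: 0.0226
```

servo_tool(commands=[[[0.00866,0,0.005],0],[[0.00866,0,0.005],0],[[0,0,0],0]])

```text
time: 21.8
position: [0.5154, 0.1778, 0.1073]
tcp_rot: [-3.081, 1.57, -2.879]
wrist_force: [-1.0, 0.4, -0.2]
grip_width: 0.0224
```

servo_tool(commands=[[[0.00866,0,0.005],0],[[0.00433,0,0.0025],0],[[0,0,0],0]])

```text
time: 22.18
position: [0.5191, 0.1785, 0.1006]
tcp_rot: [-3.052, 1.57, -2.849]
wrist_force: [2.6, 0.6, -4.2]
grip_width: 0.0228
```

servo_tool(commands=[[[0.00433,0,0.0025],0],[[0,0,0],0],[[0,0,0],0]])

```text
time: 22.55
position: [0.5203, 0.1788, 0.0989]
tcp_rot: [-2.206, 1.571, -2.003]
wrist_force: [4.3, 0.2, -8.6]
grip_width: 0.0227
```

Run:
```python
from h import *
s=env.state();R=toolR(s);n=R@np.array([-.866,0,-.5]);org=s["position"]+R@np.array([.0101,0,.0123]);d=R.T@(org-np.array([.5338,.1814,.0868]))
print(s["time"],"along n mm",1e3*(d@[-.866,0,-.5]),"slope",1e3*(d@[-.5,0,.866]),"y",1e3*d[1],"F along n",s["wrist_force"]@n,"moment",s["moment"])
```

```text
22.55 along n mm 2.451778155961394 slope -0.2873919156255269 y 0.13969295800542345 F along n -9.554754136113567 moment [ 0.1660488  -0.70217753 -0.05007295]
```

servo_tool(commands=[[[0.0026,0,0.0015],0],[[0.0017,0,0.001],0],[[0,0,0],0],[[0,0,0],0]])

```text
time: 23.05
position: [0.5215, 0.179, 0.0971]
tcp_rot: [0.289, 1.571, 0.492]
wrist_force: [0.8, 0.3, -1.1]
grip_width: 0.0228
```

```bash
cat > chk.py <<'E'
from h import *
s=env.state();R=toolR(s);n=R@np.array([-.866,0,-.5]);org=s["position"]+R@np.array([.0101,0,.0123]);d=R.T@(org-np.array([.5338,.1814,.0868]))
print(s["time"],"along n mm",1e3*(d@[-.866,0,-.5]),"slope",1e3*(d@[-.5,0,.866]),"y",1e3*d[1],"F along n",s["wrist_force"]@n,s["wrist_force"],"moment",s["moment"])
E
python3 chk.py
```

```text
23.05 along n mm 0.29805822405294097 slope -0.08695813490040406 y 0.17166367230649204 F along n -1.381564328362892 [ 0.76563384  0.29585778 -1.12793448] moment [0.05277831 0.02189704 0.05342709]
```

servo_tool(commands=[[[0.0017,0,0.001],0],[[0.0009,0,0.0005],0],[[0,0,0],0],[[0,0,0],0]])

```text
time: 23.55
position: [0.5217, 0.1791, 0.0969]
tcp_rot: [3.119, 1.57, -2.961]
wrist_force: [-11.6, -2.8, 13.9]
grip_width: 0.0228
```

```bash
python3 chk.py
```

```text
23.55 along n mm -0.030752602293742774 slope 0.02033751466157653 y 0.2191408037474504 F along n 17.957720410395225 [-11.55849764  -2.79850348  13.87758575] moment [-0.47923204  2.20120594  0.0109066 ]
```

It is seated: the collar stops at 0.0 mm with an 18 N reaction. Release and retreat.

servo_tool(commands=[[[0,0,0],0],[[0,0,0],0],[[0,0,0],0],[[0,0,0],0]], grip=0.3)

```text
time: 24.05
position: [0.5222, 0.1792, 0.0956]
tcp_rot: [-2.746, 1.571, -2.543]
wrist_force: [-0.2, 0.5, -0.1]
grip_width: 0.0573
```

servo_tool(commands=[[[-0.03,0,0],0],[[-0.06,0,0],0],[[-0.1,0,0],0],[[-0.1,0,0.1],0],[[0,0,0.1],0],[[0,0,0],0],[[0,0,0],0]])

```text
time: 24.92
position: [0.6142, 0.1981, 0.2352]
tcp_rot: [-3.121, 1.57, -2.918]
wrist_force: [-0.0, 0.4, 0.4]
grip_width: 0.0606
```

Run:
```python
from h import *
np.set_printoptions(precision=4,suppress=True)
s=env.state();print(s["time"],s["position"],s["grip_width"],s["wrist_force"])
m=imaging.camera_model("wrist");im=imaging.camera("wrist")[:,:,::-1];cv2.imwrite("pics/w8.png",im)
a=np.radians(11.6);up=np.array([np.cos(a),np.sin(a),0]);n=-.5*up+[0,0,.866];M=np.array([.5338,.1814,.0868])
q=proj(m,M+.043*n);print("pred button",q,"pred collar",proj(m,M))
x0,y0=(q-25).astype(int);g=cv2.cvtColor(im,cv2.COLOR_BGR2GRAY)
roi=g[y0:y0+70,x0:x0+50]
k,l,st,c=cv2.connectedComponentsWithStats((roi<80).astype(np.uint8))
for i in range(1,k):
    if st[i,4]>100: print("dark",st[i],c[i]+[x0,y0])
k,l,st,c=cv2.connectedComponentsWithStats((roi>130).astype(np.uint8))
for i in range(1,k):
    if 15<st[i,4]<200: print("bright",st[i],c[i]+[x0,y0])
for L,r in((.042,.012),(.004,.012),(0,.0135)): # predicted outline extents
    P=[proj(m,M+L*n+r*(np.cos(t)*np.array([-np.sin(a),np.cos(a),0])+np.sin(t)*(.866*up+[0,0,.5]))) for t in np.linspace(0,6.28,40)];P=np.array(P);print(L,P.min(0),P.max(0))
S=imaging.camera_model("side");b=imaging.camera("side")[:,:,::-1];a0=cv2.imread("pics/side0.png")
d=cv2.absdiff(b[115:150,295:325],a0[115:150,295:325]);print("short pin region diff",d.mean(),d.max())
```

```text
24.925 [0.6142 0.1981 0.2352] 0.060551991603199476 [-0.0172  0.4132  0.3998]
pred button [279.7406  85.9878] pred collar [279.6851 114.6476]
dark [ 12  18  28  45 938] [279.2772 100.9584]
bright [20 20 11 11 96] [279.3854  84.9896]
0.042 [265.4852  74.638 ] [294.0266  99.1586]
0.004 [267.1172 101.338 ] [292.2932 123.5024]
0 [265.7131 102.4491] [293.6903 127.1336]
short pin region diff 52.626349206349204 184
```

Pin outline and button are within 1 px of the seated prediction. The side-view difference near the small pin is probably the arm in the way, so I'll check that from the scene camera before handing in.

Run:
```python
from h import *
np.set_printoptions(precision=4,suppress=True)
a0=cv2.imread("pics/scene0.png");b=imaging.camera("scene")[:,:,::-1]
d=cv2.absdiff(b[172:195,212:235],a0[172:195,212:235]);print("scene diff at short pin",d.mean(),d.max())
# short-pin button in wrist w1 vs w8: bright blob within dark
def but(im,q):
    g=cv2.cvtColor(im,cv2.COLOR_BGR2GRAY);x,y=int(q[0]),int(q[1]);roi=(g[max(0,y-22):y+22,x-22:x+22]<70).astype(np.uint8)
    k,l,st,c=cv2.connectedComponentsWithStats(roi);i=1+np.argmax(st[1:,4]);return c[i]+[x-22,max(0,y-22)],st[i]
m1=dict(np.load("w1.npz"));c1,s1=but(cv2.imread("pics/w1.png"),(503,205));X=plane(m1,c1,[0,0,.09],[0,0,1]);print(c1,s1,X)
m8=imaging.camera_model("wrist");q=proj(m8,X);print("expected in w8",q)
if 22<q[0]<538 and 0<q[1]<400:
    c8,s8=but(cv2.imread("pics/w8.png"),q);print(c8,s8,plane(m8,c8,[0,0,.09],[0,0,1]))
```

```text
scene diff at short pin 1.4310018903591681 9
[501.3793 205.1303] [ 10  13  24  18 261] [0.5562 0.386  0.09  ]
expected in w8 [474.6736 180.4977]
[475.5119 180.1288] [ 13  12  25  20 295] [0.5557 0.3867 0.09  ]
```

The small pin hasn't moved: both views agree to about 1 mm. Handing in.

```bash
python3 -c "
from workcell import env
print(env.hand_in(), env.state()['time'])"
```

```text
the job is handed in; nothing more can be done
the job is handed in; nothing more can be done
```

I slid the stop over the end hole, pulled the ball-lock pin from the right-hand holder, and pushed it through the stop and rail. I then released it and handed the job in at about 25 s of the 61 s allowed; no verdict is reported.

**Last checks that agreed:**
- **Stop:** its mark was in line with the rail's end mark to within about 0.5 mm. That was before the pin went in; I did not measure it again afterwards.
- **Pin seating:** the force drawing the pin inward rose and then dropped away, which I take as the balls snapping through. The collar then stopped at 0.0 mm from the computed face with an 18 N reaction. After release, the pin's outline and button were within about 1 px (about 1 mm) of the seated prediction.
- **Small pin:** unmoved to about 1 mm in the wrist view and unchanged in the scene view.
- **Gripper:** open and well clear, with wrist force near zero.

**What failed or disagreed:**
- **First grasp of the fin:** it missed because the fingertips sit at about the TCP, not 25 mm ahead of it as stated. The jaws closed above the fin without touching anything. I measured this in the images and corrected for it.
- **Side camera near the small pin:** this view did not match the starting image, probably because the arm was in the way, so I used the scene and wrist cameras for that check.

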